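# Change the scale's battery pack

## Task

The scale's battery pack is charged. Pinch its two blue side tabs together to free it from the black charger, lift it straight out, and fit it into the white power dock, pressing it down until it is latched there by its own tabs and stays down by itself. Handle the tabs and both holders gently, and leave the other things on the worktop where they are.

Things in the scene. Friction and masses are not known exactly. Their poses are not given: they have to be found in the camera images.
- pack_centre (a point): Battery pack's centre, 38 mm above its underside: grey block 40 (x) by 48 (y; 30 above 40 mm height) by 72 mm tall, about 0.2 kg, a blue sprung tab on each y side (57 mm over the pads, 48 pinched; 68 over their ledges; 76 mm to the tabs' tops). z up, y from tab to tab. Foot (lowest 6 mm) 35 by 38 mm. Starts latched in the charger; fits the dock either way round.
- tab_left: Blue tab on the pack's +y side; origin: middle of its outer finger pad, 23 mm above and 28.5 mm beside pack_centre. Pad 22 mm wide, 30 tall; along its lower edge a ledge, 4 mm thick, stands 5.5 mm out and stops fingertips (9 mm above the rim when latched). Slides 4.5 mm straight inwards to a stop: 3 N to start, 7.5 N at the stop. Cracks if squeezed by more than 30 N; 12 to 18 N is right.
- tab_right: The same tab on the pack's -y side, mirror image.
- left_hook (a point): Tip of the left tab's hook, 14 mm below pack_centre, 27.5 mm beside it when free, 23 when pinched (right one alike). Its flat top catches under the holder's lip, whose edge is 25 mm from the well's middle; pinched by 3 mm or more it is clear. With free tabs the pack can be neither pulled out nor pushed in without too much force.
- charger: Black charger fixed to the worktop, 72 (x) by 86 (y) mm, rim 44 mm high, small green lamp; origin mid-underside, z up. Its well is 42 by 50 mm at the lip (1 mm play round the pack) and shares the pack's axes. A sprung plate under the pack pushes it up with 5 N. More than 22 N of push or pull damages it.
- dock: White power dock fixed to the worktop, shell 72 (x) by 86 (y) by 34 mm; origin mid-underside, z up. In it, centred, stands a grey well with a blue collar: mouth 42 (x) by 50 (y) mm at the lip (1 mm play round the pack), 3 mm chamfer at 45 degrees. The well's height is set, and not measured: find it by feel. More than 22 N of force damages the dock.
- dock_front (a point): Middle of the dock shell's front (-x) face, 20 mm up, 36 mm from the dock's axis. The well's collar rim stands at a height R, anywhere from 44 to 60 mm above the worktop. A pack latches when its underside is at R - 32.5 mm or lower; solid bottom at R - 35 mm. Push it down with 8 to 12 N, tabs held pinched, and let the tabs go while still pushing; the bottom is hard.
- dock_contacts (a joint): How far the dock's sprung contact plate is pressed down, m: 0 free, 0.0025 with a latched pack left alone, 0.005 at the bottom. The plate meets the pack 30 mm below the rim and pushes up with 3 N, 4.7 N when latched, 6.2 N at the bottom; the pack's weight alone does not press it.
- masking_tape: Roll of beige masking tape, 96 mm across, 25 mm tall, lying flat; origin at the middle of its underside. Bystander.
- salt_jar: Spice jar with a red cap, 47 mm across, 97 mm tall, standing; origin at the middle of its underside. Bystander.
- calculator: Black desk calculator lying flat, 153 by 103 by 13 mm; origin at the middle of its underside. Bystander.
Things that resemble listed ones, but are neither listed nor needed, are in the scene too. What is shaped like the charger but yellow is not meant.

How it is judged:
By the outcome, as a careful person would: the job done as asked, in the order asked, and still so for the second after the job is handed in, with the robot touching nothing.
It also fails if it takes over 48 s, if anything falls off the work surface, if the arm or the gripper's body presses on something with over 40 N, if the wrist force passes 120 N, or if a joint passes its speed limit or range.

## Robot

A 7-joint arm with a two-finger parallel gripper is mounted at the origin on a cart in front of the work surface, level with it; the furniture and walls round the work are solid. World frame = base frame: x ahead of the robot, y to its left, z up, the work surface at z = 0. Lengths are in m, angles in rad, forces in N, time in s.
With the tool pointing down it reaches from about 0.425 to 0.825 m from the base axis. Payload 3.6 kg.
Tool frame: the origin (TCP) lies where the fingers leave the gripper's body, on its centre line; the fingertips stand 73 mm ahead of it and the grasp point (between the pads) lies 54 mm ahead of it; x points along the fingers, y is the direction in which the jaws open and shut, and the axes are right-handed (so a half turn about x gives the same grasp; the last joint's range is limited). The gripper opens to 85 mm and grips with 20 to 120 N. Pads are 22 mm wide; open, the fingers measure 114 mm over their backs; the gripper's body (76 mm by 85 mm) begins 54 mm behind the grasp point. The pads swing forward as they close: fully open they stand 13 mm farther back than shut.
Start: joints at [1.214, 0.615, -0.013, 1.423, 0.008, 1.103, -0.04], TCP at [0.211, -0.615, 0.304] pointing down, gripper open.
Joint ranges: [-3.12, 3.12], [-0.3, 2.06], [-1.34, 1.32], [0.26, 2.42], [-1.36, 4.5], [0.01, 1.98], [-2.84, 2.84]. Speed limits (rad/s): [2.79, 2.79, 3.14, 3.14, 3.14, 3.14, 3.14].

## Interface

Orientations are given as a unit quaternion [x, y, z, w].
In Python, from station import arm, snapshot, camera_info, ticket gives the robot as it stands. Calls block until the motion is done:
- arm.movep(position, orientation): joint-space move of the TCP to a pose.
- arm.line_to(position, velocity=0.15, ori=None): straight line of the TCP; ori=None keeps the orientation; velocity is the mean speed in m/s.
- arm.move_j(angles): joint-space move.
- arm.move_gripper(opening, effort=None): opening from 0.0 (shut) to 1.0 (fully open); effort is the grip in N (None keeps the last); returns when the fingers have stopped.
- arm.pause(seconds).
- arm.ik(position, orientation): joint angles nearest the present ones, or None.
- snapshot(name): name is "scene" or "top"; returns the picture (400x640x3 uint8, blue, green, red); there is no depth.
- camera_info(name): a dict with "fx", "fy", "cx", "cy" (pixels), "R" (3x3) and "t" (3): a world point X has camera coordinates R X + t. Camera axes: x right, y down, z forward; pixel columns grow to the right and rows downward; lengths in m; the calibration is good to about 2 mm. A picture is of the moment at which its call begins. camera_info takes no time and is no camera call.
A pose or a line that the arm cannot do raises arm.MotionError and nothing moves.
- ticket.finish_job(): hands the job in, once; it reports no verdict.
Readings, each from a call of its own:
- arm.read_time(): time.
- arm.read_joint_positions(): joint angles.
- arm.read_dq(): joint speeds.
- arm.read_effort(): joint torques, N m.
- arm.read_tool_pos(): TCP position.
- arm.read_eef_rot(): TCP orientation.
- arm.read_ft_force(): force on the tool from outside, world axes, zero at the start.
- arm.read_wrist_torque(): the same for the moment, N m.
- arm.read_opening(): opening from 0.0 (shut) to 1.0 (fully open).
Only numpy, scipy, OpenCV 4.12 (cv2) and the standard library are available. Lean on these libraries where they do the work, as an engineer would, in place of code of your own. Each camera call takes 0.05 s, during which the arm holds its last target.

## Working session

There is one attempt and no reset: what is moved stays moved. The work goes in short steps, each a Python script; the robot and the scene stay as the last script left them, time stands still between calls to the robot, and variables do not carry over. Pictures are saved under pics/ and viewed, and the job is handed in when it is done.

```bash
ls; mkdir -p pics
python3 - <<'E'
from station import arm, snapshot, camera_info
import cv2
for n in ("scene","top"):
    im=snapshot(n); cv2.imwrite(f"pics/{n}0.png",im); print(n,camera_info(n))
print(arm.read_time(),arm.read_tool_pos(),arm.read_eef_rot(),arm.read_ft_force(),arm.read_opening())
E
```

```text
pics
scene {'fx': 478.68552320150843, 'fy': 478.68552320150843, 'cx': 311.1083198657159, 'cy': 198.4641444893203, 'R': array([[-5.91561050e-01, -8.06259883e-01,  7.24119307e-04],
       [-5.32836025e-01,  3.90272841e-01, -7.50848107e-01],
       [ 6.05096103e-01, -4.44558332e-01, -6.60474523e-01]]), 't': array([0.33174877, 0.3757247 , 0.98313824])}
top {'fx': 454.10356623777227, 'fy': 454.10356623777227, 'cx': 322.6183689135303, 'cy': 192.32742942059775, 'R': array([[ 0.02385155, -0.99965052, -0.01139928],
       [-0.99550671, -0.02270439, -0.09192878],
       [ 0.09163784,  0.01354071, -0.99570033]]), 't': array([-0.01345674,  0.60938047,  1.29703925])}
0.1 [ 0.21096736 -0.61426397  0.30282576] [-0.69731114 -0.11727651  0.69759054 -0.11563229] [ 0.65350717 -0.58752539 -0.03290946] 1.0016272813024447
```

View pics/scene0.png

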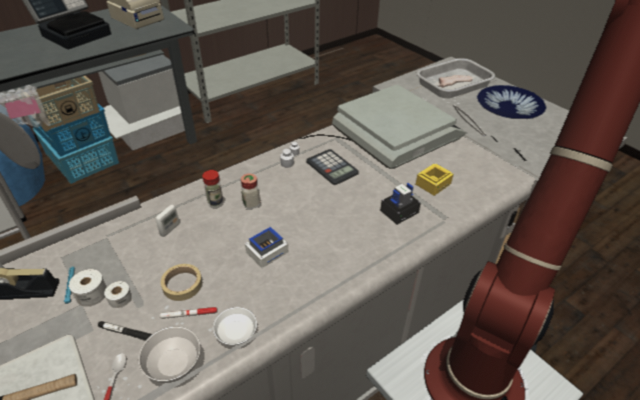

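View pics/top0.png

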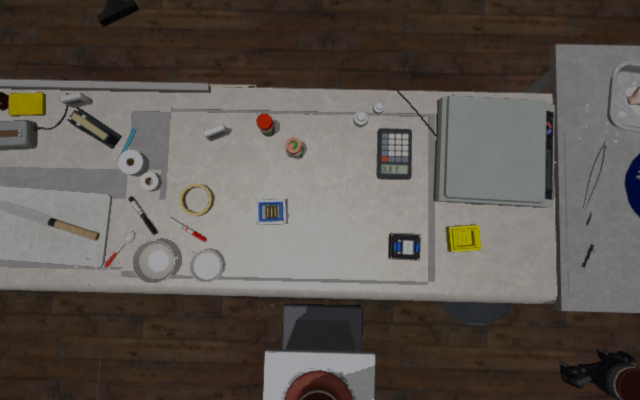

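The black charger with the pack is at top (404,246) and scene (400,203). The yellow look-alike at top (464,238) and scene (434,178) is not the one I want. The white dock is at top (271,211) and scene (267,244). The calculator at top (394,153) is a bystander. Next I'll check close crops.

Run:
```python
import cv2, numpy as np
s=cv2.imread("pics/scene0.png");t=cv2.imread("pics/top0.png")
def c(im,x,y,w=32,k=6): return cv2.resize(im[y-w:y+w,x-w:x+w],None,fx=k,fy=k,interpolation=cv2.INTER_CUBIC)
cv2.imwrite("pics/crops.png",np.vstack([np.hstack([c(t,404,246,24,8),c(t,271,211,24,8)]),np.hstack([c(s,400,203),c(s,267,244)])])[:768])
a=np.hstack([c(t,404,246,20,10),c(t,271,211,20,10)]);cv2.imwrite("pics/ct.png",a)
a=np.hstack([c(s,400,203,25,8),c(s,267,244,25,8)]);cv2.imwrite("pics/cs.png",a)
```

```text
(no output)
```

View pics/ct.png

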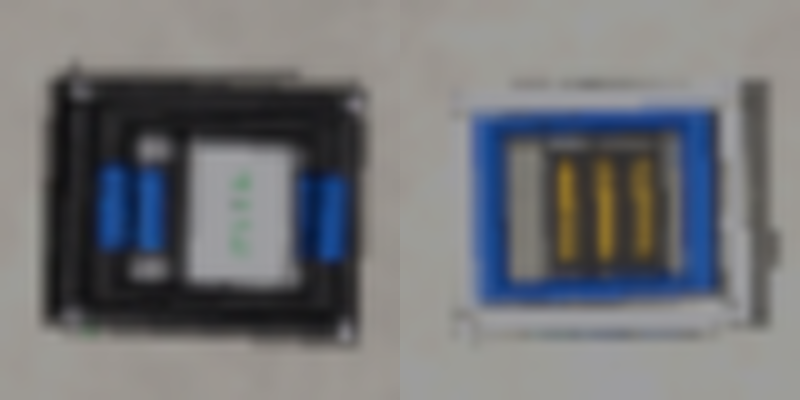

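View pics/cs.png

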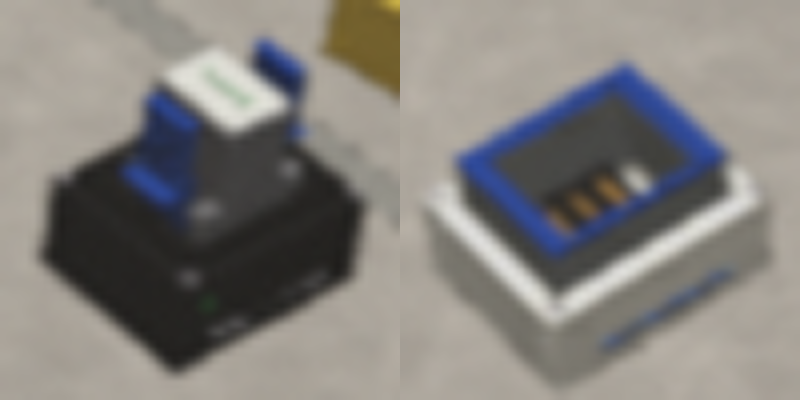

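The top crop shows the black charger with a grey/white pack and blue tabs (104 to 138 wide in the crop), a green-print label and a green lamp. It also shows the white dock with a blue collar and empty well. I'll measure both now.

```bash
cat > h.py <<'E'
import cv2, numpy as np
from scipy.optimize import least_squares
from station import arm, snapshot, camera_info
CI={n:camera_info(n) for n in("scene","top")}
def proj(n,X):
    c=CI[n];X=np.atleast_2d(X);p=X@c["R"].T+c["t"]
    return np.c_[c["fx"]*p[:,0]/p[:,2]+c["cx"],c["fy"]*p[:,1]/p[:,2]+c["cy"]]
def back(n,u,z):
    c=CI[n];d=c["R"].T@np.array([(u[0]-c["cx"])/c["fx"],(u[1]-c["cy"])/c["fy"],1]);o=-c["R"].T@c["t"]
    return o+d*(z-o[2])/d[2]
E
python3 - <<'E'
from h import *
for n in CI: print(n,-CI[n]["R"].T@CI[n]["t"])
im={"scene":cv2.imread("pics/scene0.png"),"top":cv2.imread("pics/top0.png")}
R={"scene":{"dock":(245,220,290,262),"chg":(375,178,425,225)},"top":{"dock":(250,190,295,230),"chg":(380,228,426,266)}}
for n in im:
  for o,(a,b,c,d) in R[n].items():
    k=6;cr=cv2.resize(im[n][b:d,a:c],None,fx=k,fy=k,interpolation=cv2.INTER_CUBIC)
    hsv=cv2.cvtColor(cr,cv2.COLOR_BGR2HSV)
    m=((hsv[...,0]>100)&(hsv[...,0]<128)&(hsv[...,1]>130)&(hsv[...,2]>70)).astype(np.uint8)
    cs,_=cv2.findContours(m,cv2.RETR_EXTERNAL,cv2.CHAIN_APPROX_NONE)
    for q in cs:
      if cv2.contourArea(q)<150: continue
      h=cv2.convexHull(q); M=cv2.moments(h); f=lambda p:(np.array(p)+.5)/k-.5+[a,b]
      r=cv2.boxPoints(cv2.minAreaRect(q))
      ap=cv2.approxPolyDP(h,12,True)[:,0]
      print(n,o,"area",cv2.contourArea(q)/k/k,"cen",f([M["m10"]/M["m00"],M["m01"]/M["m00"]]).round(2),"box",f(r).round(1).tolist(),"poly",f(ap).round(1).tolist())
E
```

```text
scene [-0.19844381  0.55790288  0.93120972]
top [ 0.48810544 -0.01717925  1.34732862]
scene dock area 6.166666666666667 cen [266.59 246.53] box [[263.4, 247.6], [269.0, 244.2], [269.8, 245.4], [264.1, 248.8]] poly [[269.6, 245.1], [263.8, 248.2]]
scene dock area 115.04166666666667 cen [265.31 238.69] box [[249.2, 238.6], [273.5, 224.4], [281.7, 238.4], [257.4, 252.6]] poly [[270.1, 227.4], [281.2, 238.1], [260.4, 250.1], [249.6, 238.6]]
scene chg area 26.555555555555557 cen [394.31 200.45] box [[389.6, 199.4], [392.8, 195.5], [398.9, 200.5], [395.6, 204.5]] poly [[390.2, 198.6], [396.4, 198.6], [397.8, 201.9], [394.8, 203.2]]
scene chg area 16.791666666666668 cen [395.86 192.66] box [[393.5, 189.6], [398.7, 189.3], [399.0, 194.8], [393.8, 195.1]] poly [[394.1, 189.8], [398.9, 192.8], [397.8, 194.9], [394.1, 194.8]]
scene chg area 9.63888888888889 cen [409.43 185.67] box [[406.5, 184.8], [407.8, 183.1], [412.3, 186.4], [410.9, 188.2]] poly [[407.6, 183.4], [411.2, 187.8]]
top dock area 419.47222222222223 cen [270.07 211.04] box [[258.1, 202.2], [281.6, 201.6], [282.1, 220.0], [258.5, 220.6]] poly [[281.6, 202.4], [281.6, 219.2], [258.9, 219.9], [258.6, 202.8]]
top chg area 35.97222222222222 cen [415.94 247.17] box [[413.4, 242.9], [418.4, 242.9], [418.4, 251.8], [413.4, 251.8]] poly [[413.9, 242.9], [418.4, 243.9], [417.6, 251.6], [413.6, 250.4]]
top chg area 53.19444444444445 cen [396.65 246.39] box [[393.2, 241.9], [400.1, 241.9], [400.1, 250.6], [393.2, 250.6]] poly [[394.1, 242.1], [399.8, 242.8], [399.9, 250.2], [393.4, 250.1]]
```

```bash
cat > fit.py <<'E'
from h import *
def W(p,pts):
    c,s=np.cos(p[2]),np.sin(p[2]);P=np.array(pts,float)
    return np.c_[p[0]+c*P[:,0]-s*P[:,1],p[1]+s*P[:,0]+c*P[:,1],P[:,2]]
def rect(a,b,z): return [(a,b,z),(a,-b,z),(-a,-b,z),(-a,b,z)]
def cyc(obs,ref): # match nearest
    return obs[[np.argmin(((obs-r)**2).sum(1)) for r in ref]]
def cs(pts,o,k): return (np.array(pts,float)+.5)/k-.5+o
E
python3 - <<'E'
from fit import *
# dock
sc=np.array([[270.1,227.4],[281.2,238.1],[260.4,250.1],[249.6,238.6]]);tp=np.array([[281.6,202.4],[281.6,219.2],[258.9,219.9],[258.6,202.8]])
S=cs([(626,60),(728,160),(555,255),(455,160)],[242-50,219],8); 
S=cs([(226,60),(328,160),(155,255),(55,160)],[242,219],8); print("hand",S.round(1).tolist())
T=cs([(472,110),(720,112),(717,300),(482,303)],[251-40,191],10)
x0=back("top",[270.07,211.04],.05);print(x0)
def res(p):
    M=W(p,rect(p[4],p[5],p[3]));a=proj("scene",M);b=proj("top",M)
    return np.r_[(a-cyc(S,a)).ravel(),(b-cyc(T,b)).ravel()]
r=least_squares(res,[x0[0],x0[1],0.05,.05,.023,.029]);print("dock x y yaw R a b",r.x.round(4),"res",r.fun.round(2))
# charger: label
S=cs([(160,82),(218,45),(290,100),(235,135)],[375,178],8);T=cs([(190,138),(302,138),(300,285),(187,283)],[384,226],10)
def res2(p):
    M=W(p,rect(.02,.015,.0835));a=proj("scene",M);b=proj("top",M)
    return np.r_[(a-cyc(S,a)).ravel(),(b-cyc(T,b)).ravel()]
x0=back("top",[408,246.6],.0835)
r=least_squares(res2,[x0[0],x0[1],-.04]);print("pack x y yaw",r.x.round(4),"res",r.fun.round(2))
for n,u in(("top",(408.05,246.65)),):print(back(n,u,.0835))
for u in((393.3,246.2),(418.4,247.2),(405.85,246.7)):print(back("top",u,.0555))
S=cs([(45,258),(178,372),(350,278)],[375,178],8)
for u in S: print("chg base",back("scene",u,0).round(4))
S=cs([(58,180),(362,205)],[375,178],8)
for u in S: print("chg rim",back("scene",u,.044).round(4))
S=cs([(82,88),(355,100),(345,330),(70,312)],[384,226],10)
P=np.array([back("top",u,.044) for u in S]);print("screws",P.round(4),P.mean(0))
E
```

```text
hand [[269.8, 226.1], [282.6, 238.6], [260.9, 250.4], [248.4, 238.6]]
[0.55030322 0.14955192 0.05      ]
dock x y yaw R a b [0.5507 0.1496 0.0479 0.0527 0.0274 0.0339] res [ 0.32 -0.27  0.79  0.39  0.57 -0.28  0.1   0.33  0.21  0.02 -0.91 -0.77
 -0.3  -0.38 -0.57 -0.1 ]
pack x y yaw [ 0.4604 -0.239   0.0012] res [-0.59 -0.36  0.01  0.16  1.37  0.8   0.35  0.68  0.   -0.5  -0.31 -0.25
 -0.18 -0.36  0.21 -0.41]
[ 0.45933806 -0.23921957  0.0835    ]
[ 0.45895857 -0.20261651  0.0555    ]
[ 0.45786402 -0.27325516  0.0555    ]
[ 0.45841107 -0.23795041  0.0555    ]
chg base [ 0.4979 -0.1996  0.    ]
chg base [ 0.4273 -0.1972  0.    ]
chg base [ 0.4258 -0.2802  0.    ]
chg rim [ 0.4921 -0.1948  0.044 ]
chg rim [ 0.4201 -0.271   0.044 ]
screws [[ 0.4922 -0.1995  0.044 ]
 [ 0.4906 -0.2772  0.044 ]
 [ 0.4256 -0.2747  0.044 ]
 [ 0.4287 -0.1968  0.044 ]] [ 0.45928207 -0.23705282  0.044     ]
```

```bash
cat > edge.py <<'E'
from fit import *
from scipy.ndimage import map_coordinates, gaussian_filter
from scipy.optimize import minimize
G={}
for n in CI:
    im=cv2.imread(f"pics/{n}0.png").astype(float)
    G[n]=np.sqrt(sum(gaussian_filter(im[...,c],0.7,order=(0,1))**2+gaussian_filter(im[...,c],0.7,order=(1,0))**2 for c in range(3)))
    G[n]=np.minimum(G[n],60)
def seg(a,b,k=40): return np.linspace(a,b,k)
def loop(a,b,z):
    r=np.array(rect(a,b,z));return [seg(r[i],r[(i+1)%4]) for i in range(4)]
def score(n,segs,p,off=(0,0)):
    s=0
    for q in segs:
        u=proj(n,W(p,q))+off; s+=map_coordinates(G[n],[u[:,1],u[:,0]],order=1).mean()
    return s/len(segs)
E
python3 - <<'E'
from edge import *
ch={}
rim=loop(.036,.043,.044);base=loop(.036,.043,0);top=loop(.02,.015,.0835)
# base visible sides: scene sees -x and +y faces? ; top sees +y(left in image), all
ch["scene"]=rim+top+[base[2],base[3]]; ch["top"]=rim+top+[base[3]]
def vis(n,segs): return segs
def f(p): return -score("scene",SEG["scene"],p[:3])*ws-score("top",SEG["top"],p[:3])*wt
# rect order: 0:(+,+)->(+,-) x+ side ;1: (+,-)->(-,-) y- ;2: x- side;3: y+ side
SEG={"scene":rim+top+[base[2],base[3]],"top":rim+top+[base[3]]}
for ws,wt in((1,1),(1,0),(0,1)):
    best=min((minimize(f,[.459+a,-.238+b,c],method="Nelder-Mead",options=dict(initial_simplex=[[.459+a,-.238+b,c],[.463+a,-.238+b,c],[.459+a,-.234+b,c],[.459+a,-.238+b,c+.04]])) for a in(-.003,0,.003) for b in(-.003,0,.003) for c in(-.05,0)),key=lambda r:r.fun)
    print("chg",ws,wt,best.x.round(4),best.fun)
sh=loop(.036,.043,.034);bs=loop(.036,.043,0)
for ws,wt in((1,1),(1,0),(0,1)):
    def g(p):
        c=loop(p[4],p[5],p[3])
        s=sh if 1 else sh
        return -ws*score("scene",c+[sh[2],sh[3]]+[bs[2]],p[:3])-wt*score("top",c+sh+[bs[1]],p[:3])
    best=min((minimize(g,[.5507+a,.1496+b,c,z,.0274,.0334],method="Nelder-Mead",options=dict(maxiter=2000,initial_simplex=np.array([.5507+a,.1496+b,c,z,.0274,.0334])+np.vstack([np.zeros(6),np.diag([.003,.003,.03,.004,.002,.002])]))) for a in(-.002,.002) for b in(-.002,.002) for c in(0,.05) for z in(.048,.054)),key=lambda r:r.fun)
    print("dock",ws,wt,best.x.round(4),best.fun)
# overlay
E
```

```text
chg 1 1 [ 0.4598 -0.2374 -0.0195] -92.19172026576294
chg 1 0 [ 0.4608 -0.2382 -0.0044] -40.76559038853731
chg 0 1 [ 0.459  -0.2371 -0.0013] -52.324478857169794
dock 1 1 [0.5516 0.1496 0.0505 0.0516 0.0274 0.0343] -75.73762623834384
dock 1 0 [0.5523 0.1504 0.0622 0.044  0.0338 0.0381] -50.02022596841767
dock 0 1 [0.5476 0.1436 0.0849 0.0896 0.0261 0.0339] -40.640917776471355
```

```bash
cat > ov.py <<'E'
from edge import *
def draw(n,p,loops,ctr,w,k=8):
    im=cv2.imread(f"pics/{n}0.png");x,y=ctr
    o=cv2.resize(im[y-w:y+w,x-w:x+w],None,fx=k,fy=k,interpolation=cv2.INTER_CUBIC)
    for (a,b,z,col) in loops:
        u=proj(n,W(p,rect(a,b,z)));u=((u-[x-w,y-w]+.5)*k-.5)
        cv2.polylines(o,[np.round(u).astype(int)],True,col,1)
    return o
E
python3 - <<'E'
from ov import *
L=[(.036,.043,.044,(0,255,255)),(.036,.043,0,(0,128,255)),(.02,.015,.0835,(0,0,255)),(.009,.034,.0555,(0,255,0))]
rows=[]
for yaw in(-.0195,-.035):
    p=[.4598,-.2374,yaw];rows.append(np.hstack([draw("top",p,L,(404,246),18,8),draw("scene",p,L,(400,203),25,8)[50:338]]))
cv2.imwrite("pics/ovc.png",np.vstack(rows))
p=[.5516,.1496,.0505];D=[(.0274,.0343,.0516,(0,0,255)),(.036,.043,.034,(0,255,255)),(.036,.043,0,(0,128,255)),(.021,.025,.0486,(0,255,0))]
cv2.imwrite("pics/ovd.png",np.hstack([draw("top",p,D,(271,211),20,10),draw("scene",p,D,(267,244),25,8)]))
E
```

```text
(no output)
```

View pics/ovc.png

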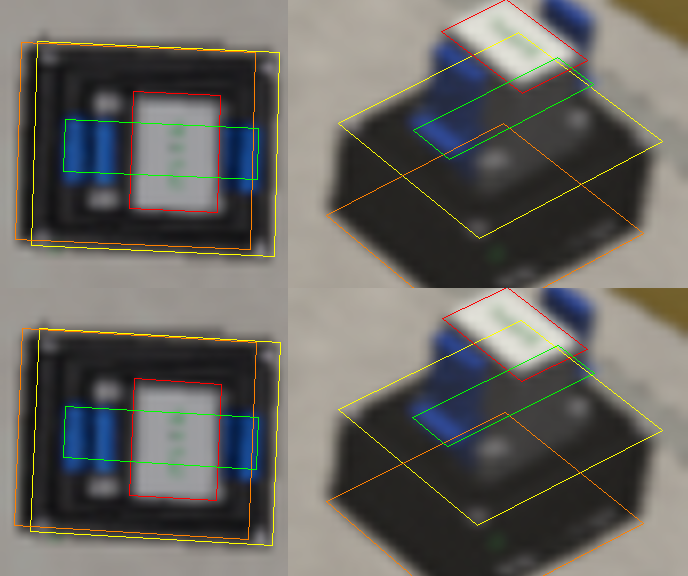

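View pics/ovd.png

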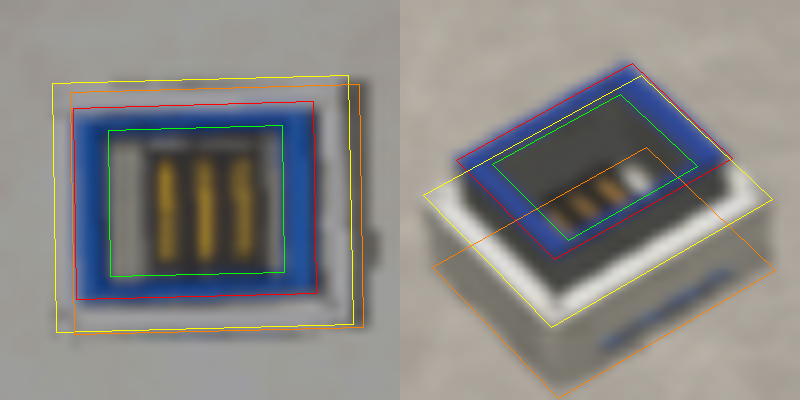

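The overlays match within about 0.5 px. That gives charger/pack ≈ (0.4596, -0.2376) with yaw ≈ -0.027, and dock ≈ (0.551, 0.1497) with yaw ≈ 0.05 and R ≈ 0.05. The sizes and reach agree with the description. Next I'll check IK.

```bash
cat >> h.py <<'E'
from scipy.spatial.transform import Rotation as Ro
def quat(yaw,flip):
    s=-1 if flip else 1
    x=np.array([0,0,-1.]);y=s*np.array([-np.sin(yaw),np.cos(yaw),0]);z=np.cross(x,y)
    return Ro.from_matrix(np.c_[x,y,z]).as_quat()
def ft(n=4):
    f=[]
    for i in range(n): f.append(arm.read_ft_force()); arm.pause(0.01)
    return np.mean(f,0)
E
python3 - <<'E'
from h import *
print("cur",Ro.from_quat(arm.read_eef_rot()).as_matrix().round(2).tolist())
q0=np.array(arm.read_joint_positions())
for fl in(0,1):
    for p,yaw in(([.4596,-.2376,.20],-.027),([.551,.1497,.25],.05)):
        q=arm.ik(p,quat(yaw,fl));print(fl,p,None if q is None else np.round(q,2))
t=arm.read_time();print([np.round(ft(1),2).tolist() for _ in range(3)],t,arm.read_time())
E
```

```text
cur [[-0.0, 0.32, -0.95], [0.0, -0.95, -0.32], [-1.0, -0.0, 0.0]]
0 [0.4596, -0.2376, 0.2] [ 0.87  0.63 -0.68  1.91  0.55  0.79  1.44]
0 [0.551, 0.1497, 0.25] [ 0.21  0.69 -0.86  1.71  0.6   1.03  0.76]
1 [0.4596, -0.2376, 0.2] [ 0.41  0.55  0.03  1.93 -0.03  0.67 -1.14]
1 [0.551, 0.1497, 0.25] [-0.17  0.56 -0.22  1.72  0.15  0.88 -1.96]
[[0.65, -0.59, -0.03], [0.43, -0.48, 0.08], [0.58, -1.09, -0.23]] 0.1 0.125
```

Run:
```python
from h import *
q=quat(-.027,1)
arm.movep([.4596,-.2376,.175],q)
print(arm.read_time())
arm.move_gripper(.76,20)
print(arm.read_time(),arm.read_tool_pos(),ft(),arm.read_opening())
for n in CI: cv2.imwrite(f"pics/{n}1.png",snapshot(n))
s=cv2.imread("pics/scene1.png");t=cv2.imread("pics/top1.png")
c=lambda im,x,y,w,k:cv2.resize(im[y-w:y+w,x-w:x+w],None,fx=k,fy=k,interpolation=cv2.INTER_CUBIC)
cv2.imwrite("pics/c1.png",np.hstack([c(s,400,190,40,5),c(t,404,246,40,5)]))
```

```text
1.8417
2.1833 [ 0.45948898 -0.23805813  0.17504602] [ 0.26954543 -0.03489183  0.09074004] 0.756717983345235
```

View pics/c1.png

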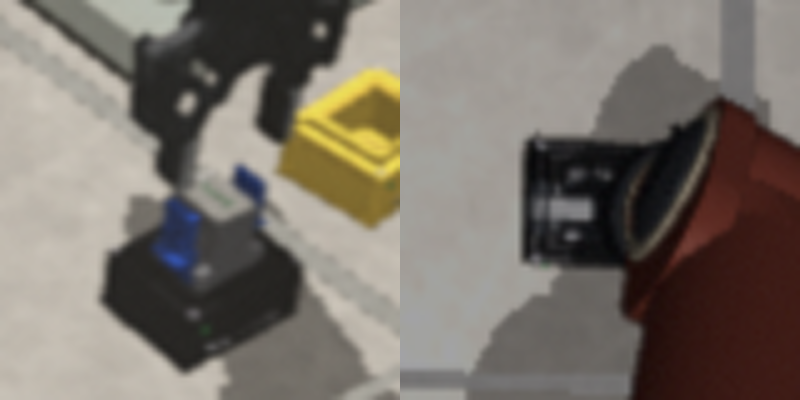

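The scene crop shows the fingers straddling the pack, with tips at (172,185) and (272,140) and the label centre at (222,195). They are aligned, so I'll descend and feel for the ledge.

Run:
```python
from h import *
b=ft();p=np.array([.4596,-.2376,.145])
arm.line_to(p,.1)
print(arm.read_time(),(ft()-b).round(2))
z=.145
while z>.116:
    z-=.0015;arm.line_to([p[0],p[1],z],.03);f=ft(2)-b
    print(round(z,4),round(arm.read_tool_pos()[2],4),f.round(2),round(arm.read_time(),2))
    if np.abs(f).max()>1.8 : break
```

```text
2.8 [-0.87  0.12  0.42]
0.1435 0.1439 [-0.9   0.31  0.4 ] 3.1
0.142 0.142 [-0.22 -0.16  0.66] 3.37
0.1405 0.1404 [-0.61  0.16  0.87] 3.63
0.139 0.1389 [-0.4   0.08  0.64] 3.9
0.1375 0.1374 [0.2  0.46 0.07] 4.17
0.136 0.1359 [-0.46  0.    0.27] 4.43
0.1345 0.1344 [-0.34  0.24  0.44] 4.7
0.133 0.1329 [-0.86  0.56  0.25] 4.97
0.1315 0.1314 [-0.18  0.81 -0.26] 5.23
0.13 0.1299 [-0.22 -0.24  0.65] 5.5
0.1285 0.1284 [ 0.47  0.7  -0.36] 5.77
0.127 0.1269 [-0.48  0.92  0.56] 6.03
0.1255 0.1254 [-0.49  0.43  0.12] 6.3
0.124 0.124 [-0.81  0.19  0.78] 6.57
0.1225 0.1227 [-0.63  0.29  3.85] 6.83
```

Run:
```python
from h import *
p=np.array([.4596,-.2376,.1272])
arm.line_to(p,.05);b=ft(5);print("bias",b.round(2))
for o in(.69,.65,.62,.60,.585,.575):
    arm.move_gripper(o,20);f=ft(3)-b
    print(o,round(arm.read_opening(),4),f.round(2),arm.read_tool_pos().round(4),round(arm.read_time(),2))
    if np.abs(f).max()>6: print("stop");break
```

```text
bias [-0.19  0.19 -0.32]
0.69 0.6931 [-0.1  -0.52  0.5 ] [ 0.4595 -0.2375  0.1271] 7.38
0.65 0.6488 [-0.01  0.27  2.53] [ 0.4595 -0.2375  0.1273] 7.62
0.62 0.6214 [-0.75  0.73  3.41] [ 0.4596 -0.2375  0.1273] 7.87
0.6 0.5995 [-0.35  0.27  2.94] [ 0.4595 -0.2375  0.1272] 8.11
0.585 0.5853 [-0.83  0.77  3.38] [ 0.4596 -0.2376  0.1272] 8.35
0.575 0.5763 [-0.87  0.48  3.26] [ 0.4596 -0.2376  0.1272] 8.59
```

Run:
```python
from h import *
for o in(.566,.558):
    arm.move_gripper(o,20);f=ft(3)
    print(o,round(arm.read_opening(),4),f.round(2),round(arm.read_time(),2))
z=.1272
for dz in(.002,.004,.006,.009,.014):
    arm.line_to([.4596,-.2376,z+dz],.03);print(dz,arm.read_tool_pos().round(4),ft(3).round(2),round(arm.read_opening(),4))
for n in CI: cv2.imwrite(f"pics/{n}2.png",snapshot(n))
s=cv2.imread("pics/scene2.png");cv2.imwrite("pics/c2.png",cv2.resize(s[150:230,360:440],None,fx=6,fy=6,interpolation=cv2.INTER_CUBIC))
```

```text
0.566 0.5665 [-0.42  0.35  3.31] 8.83
0.558 0.5592 [-0.74  1.53  3.28] 9.07
0.002 [ 0.4596 -0.2374  0.1292] [-0.7   1.66  2.03] 0.5604
0.004 [ 0.4598 -0.2379  0.1312] [0.24 0.8  0.16] 0.5613
0.006 [ 0.4594 -0.2379  0.1331] [ 0.11 -0.02 -1.86] 0.5602
0.009 [ 0.4597 -0.2377  0.1364] [ 0.17  0.01 -2.42] 0.5597
0.014 [ 0.4597 -0.2377  0.1415] [-0.06  0.59 -1.66] 0.563
```

View pics/c2.png

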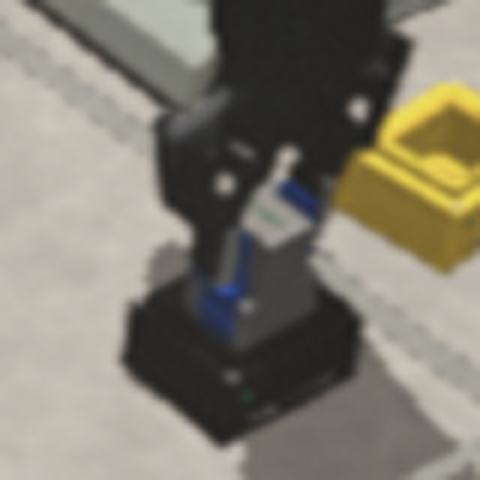

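The pack has come out of the charger: the ledge is above the rim at crop (220,295), and the wrist carries about 2 N. I'll carry it to the dock.

Run:
```python
from h import *
arm.line_to([.4596,-.2376,.215],.12)
arm.movep([.551,.1497,.215],quat(.05,1))
arm.line_to([.551,.1497,.188],.08)
print(arm.read_time(),arm.read_tool_pos(),ft().round(2),arm.read_opening())
for n in CI: cv2.imwrite(f"pics/{n}3.png",snapshot(n))
s=cv2.imread("pics/scene3.png");t=cv2.imread("pics/top3.png")
c=lambda im,x,y,w,k:cv2.resize(im[y-w:y+w,x-w:x+w],None,fx=k,fy=k,interpolation=cv2.INTER_CUBIC)
cv2.imwrite("pics/c3.png",np.hstack([c(s,267,232,40,5),c(t,271,211,40,5)]))
```

```text
13.3417 [0.55107226 0.14912431 0.18771655] [ 0.63  0.11 -2.11] 0.5623982350954307
```

View pics/c3.png

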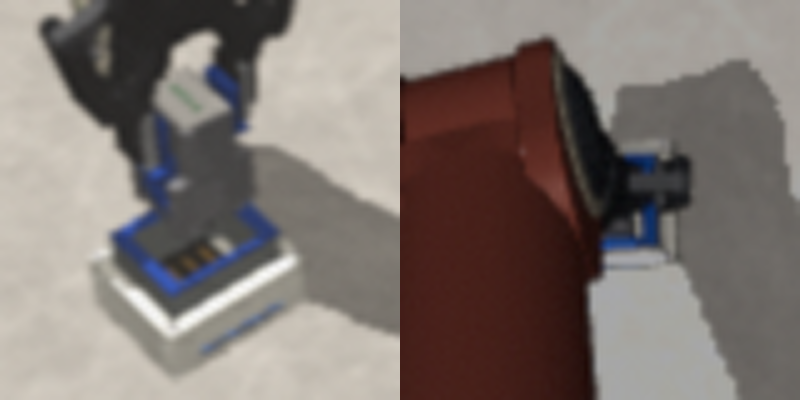

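Run:
```python
from ov import *
import shutil
im=cv2.imread("pics/scene3.png");x,y,w,k=267,232,40,10
o=cv2.resize(im[y-w:y+w-20,x-w:x+w],None,fx=k,fy=k,interpolation=cv2.INTER_CUBIC)
zb=.1877-.1157
for p,a,b,z,col in [([.5511,.1493,.05],.02,.015,zb+.072,(0,0,255)),([.5511,.1493,.05],.0175,.019,zb,(0,255,255)),([.551,.1497,.05],.0274,.034,.052,(0,255,0)),([.551,.1497,.05],.036,.043,.034,(255,0,255))]:
    u=((proj("scene",W(p,rect(a,b,z)))-[x-w,y-w]+.5)*k-.5)
    cv2.polylines(o,[np.round(u).astype(int)],True,col,1)
cv2.imwrite("pics/c3o.png",o)
```

```text
(no output)
```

View pics/c3o.png

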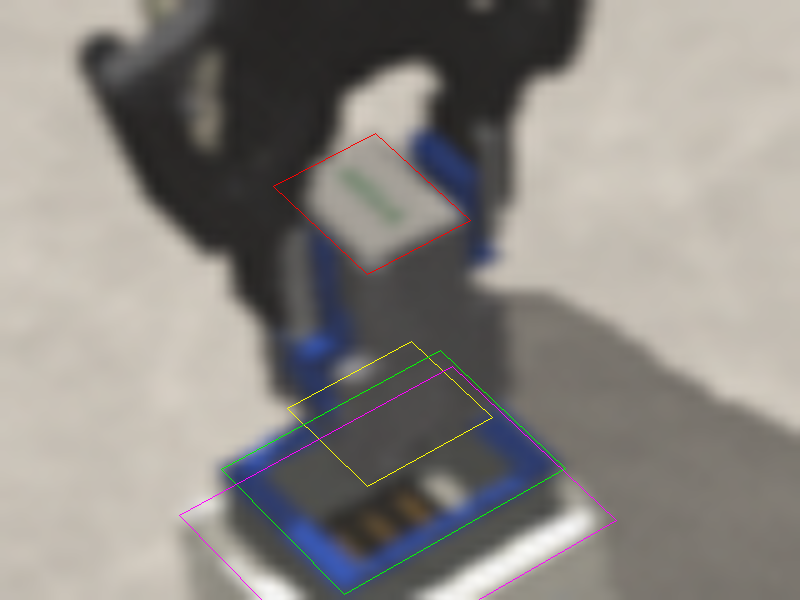

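Run:
```python
from h import *
p=np.array([.551,.1497,.178])
arm.line_to(p,.08);b=ft(5);print(b.round(2))
while p[2]>.13:
    p[2]-=.002;arm.line_to(p,.03);f=ft(3)-b
    print(p.round(4),arm.read_tool_pos().round(4),f.round(2),round(arm.read_time(),2))
    if f[2]>2.2 or np.abs(f[:2]).max()>5: break
    for i in(0,1):
        if abs(f[i])>2: p[i]+=.0005*np.sign(f[i])
```

```text
[-0.07  0.17 -1.74]
[0.551  0.1497 0.176 ] [0.551  0.1497 0.1761] [-0.63  0.04 -0.15] 14.07
[0.551  0.1497 0.174 ] [0.5509 0.1497 0.1739] [ 0.36 -0.35 -0.41] 14.34
[0.551  0.1497 0.172 ] [0.5509 0.1497 0.1718] [ 0.21 -0.08 -0.15] 14.62
[0.551  0.1497 0.17  ] [0.5509 0.1497 0.1699] [ 0.26 -0.06 -0.05] 14.89
[0.551  0.1497 0.168 ] [0.5509 0.1497 0.1679] [ 0.06  0.06 -0.58] 15.17
[0.551  0.1497 0.166 ] [0.551  0.1497 0.1659] [-0.15 -0.35 -0.41] 15.44
[0.551  0.1497 0.164 ] [0.5509 0.1497 0.1639] [-0.05 -0.17 -0.05] 15.72
[0.551  0.1497 0.162 ] [0.5509 0.1497 0.1619] [-0.03  0.04 -0.23] 15.99
[0.551  0.1497 0.16  ] [0.5511 0.1499 0.16  ] [ 0.65  0.26 -0.42] 16.27
[0.551  0.1497 0.158 ] [0.5509 0.15   0.1578] [-0.55  0.98 -1.3 ] 16.54
[0.551  0.1497 0.156 ] [0.5509 0.15   0.1558] [ 0.09  1.53 -0.98] 16.82
[0.551  0.1497 0.154 ] [0.551  0.15   0.1539] [ 0.61  1.17 -0.81] 17.09
[0.551  0.1497 0.152 ] [0.5511 0.15   0.1519] [ 0.17  1.48 -1.3 ] 17.37
[0.551  0.1497 0.15  ] [0.551  0.15   0.1499] [ 0.46  2.51 -1.34] 17.64
[0.551  0.1502 0.148 ] [0.5509 0.15   0.1478] [ 0.49  1.01 -0.66] 17.92
[0.551  0.1502 0.146 ] [0.5509 0.15   0.1458] [ 0.19  2.   -0.92] 18.19
[0.551  0.1502 0.144 ] [0.551  0.15   0.1438] [ 0.21  0.99 -0.84] 18.47
[0.551  0.1502 0.142 ] [0.5509 0.1501 0.1418] [ 0.41  1.47 -1.24] 18.74
[0.551  0.1502 0.14  ] [0.5509 0.1501 0.1398] [ 0.78  1.32 -0.94] 19.02
[0.551  0.1502 0.138 ] [0.5511 0.1501 0.1383] [-0.59  0.17  3.04] 19.29
```

Run:
```python
from h import *
p=np.array([.551,.1503,.138])
for i in range(16):
    p[2]-=.001 if p[2]>.1352 else .0005
    arm.line_to(p,.02);f=ft(4)
    print(p[2].round(4),arm.read_tool_pos().round(4),f.round(2),round(arm.read_opening(),4),round(arm.read_time(),2))
    if f[2]>8 or np.abs(f[:2]).max()>6: break
```

```text
0.137 [0.5511 0.1501 0.1372] [-0.43  0.61  2.03] 0.562 19.57
0.136 [0.5511 0.1501 0.1361] [-0.33 -0.06  2.2 ] 0.5578 19.86
0.135 [0.5512 0.1502 0.1351] [-0.38 -0.02  2.93] 0.5585 20.14
0.1345 [0.5511 0.1501 0.1346] [0.26 0.08 3.22] 0.5564 20.43
0.134 [0.5511 0.1501 0.134 ] [-0.07 -0.58  3.58] 0.5623 20.71
0.1335 [0.5512 0.1502 0.134 ] [-0.78 -0.37  6.38] 0.5594 20.99
0.133 [0.5512 0.1502 0.1339] [-0.85 -0.88  8.89] 0.5591 21.27
```

The pack is at the hard bottom at TCP .134 with 8.9 N of push, and R ≈ 0.053. I'll release the tabs in steps while holding the push.

Run:
```python
from h import *
p=np.array([.551,.1503,.133])
for o in(.575,.59,.605,.62,.635,.65,.665,.68,.695):
    arm.move_gripper(o,20);f=ft(4);t=0
    while f[2]<7.5 and t<2 and p[2]>.128:
        p[2]-=min(.0006,(9-f[2])/5000.);arm.line_to(p,.02);f=ft(3);t+=1
    if f[2]>11: p[2]+=.0004;arm.line_to(p,.02);f=ft(3)
    print(o,round(arm.read_opening(),4),p[2].round(4),arm.read_tool_pos()[2].round(4),f.round(2),round(arm.read_time(),2))
    if f[2]>13: break
```

```text
0.575 0.5774 0.1327 0.1335 [-0.44 -0.45  8.75] 21.8
0.59 0.5904 0.1318 0.1326 [-0.71 -0.95  7.63] 22.6
0.605 0.6077 0.131 0.132 [-0.61 -0.72  8.89] 23.4
0.62 0.6215 0.1307 0.1317 [-1.69 -0.35  9.23] 23.93
0.635 0.6313 0.1307 0.1315 [-1.09 -0.74  7.95] 24.18
0.65 0.6513 0.1302 0.1312 [-1.54 -0.9   8.92] 24.7
0.665 0.6659 0.1299 0.1309 [-1.02 -0.54  9.53] 25.23
0.68 0.6792 0.1299 0.1306 [-0.61 -0.66  7.59] 25.48
0.695 0.6974 0.1293 0.1303 [-1.26 -0.47  8.8 ] 26.0
```

Run:
```python
from h import *
p=np.array([.551,.1503,.1293])
for dz in(.0015,.003,.0045,.006):
    arm.line_to(p+[0,0,dz],.02);print(dz,arm.read_tool_pos()[2].round(4),ft(4).round(2))
arm.move_gripper(.78,20);print(ft(4).round(2))
for n in CI: cv2.imwrite(f"pics/{n}4.png",snapshot(n))
s=cv2.imread("pics/scene4.png");cv2.imwrite("pics/c4.png",cv2.resize(s[192:272,227:307],None,fx=7,fy=7,interpolation=cv2.INTER_CUBIC))
print(arm.read_time())
```

```text
0.0015 0.1309 [0.52 0.51 3.77]
0.003 0.1323 [1.27 0.36 2.96]
0.0045 0.1331 [ 0.21 -0.12 -0.14]
0.006 0.1352 [ 0.06 -0.03 -0.42]
[-0.09  0.15  0.47]
27.5083
```

View pics/c4.png

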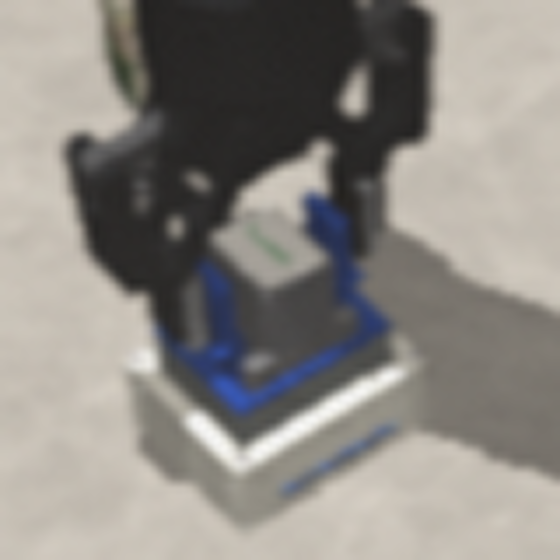

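The force fell to zero after about 2.5 mm of rise, and the pack sits low in the blue collar. I'll withdraw and check.

Run:
```python
from h import *
arm.line_to([.551,.1503,.175],.08);print(ft(4).round(2))
arm.line_to([.551,.1503,.26],.15)
arm.movep([.46,-.1,.30],quat(0,1))
arm.pause(.5)
print(arm.read_time(),arm.read_tool_pos())
for n in CI: cv2.imwrite(f"pics/{n}5.png",snapshot(n))
from fit import *
im={n:cv2.imread(f"pics/{n}5.png") for n in CI}
P=[.551,.15,.05];tl=[]
for n,x,y in(("scene",267,236),("top",271,211)):
    w,k=25,8;o=cv2.resize(im[n][y-w:y+w,x-w:x+w],None,fx=k,fy=k,interpolation=cv2.INTER_CUBIC)
    for a,b,z,col in((.02,.015,.0925,(0,0,255)),(.009,.034,.0665,(0,255,0))):
        u=((proj(n,W(P,rect(a,b,z)))-[x-w,y-w]+.5)*k-.5);cv2.polylines(o,[np.round(u).astype(int)],True,col,1)
    tl.append(o)
cv2.imwrite("pics/c5.png",np.hstack(tl))
```

```text
[-0.18  0.19 -0.09]
30.4583 [ 0.46008355 -0.0997958   0.29995522]
```

View pics/c5.png

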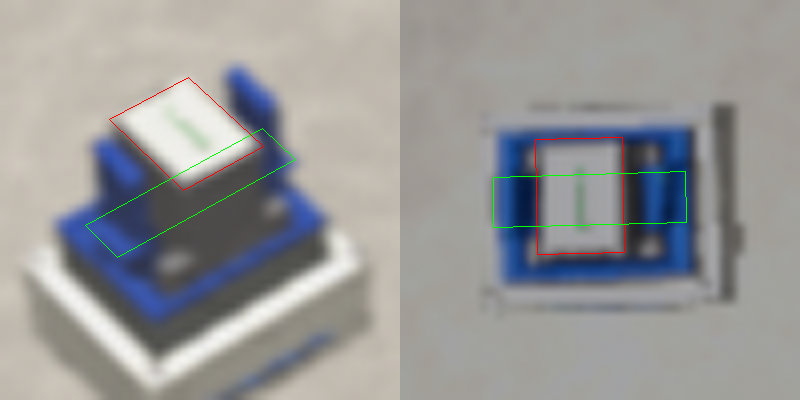

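View pics/scene5.png

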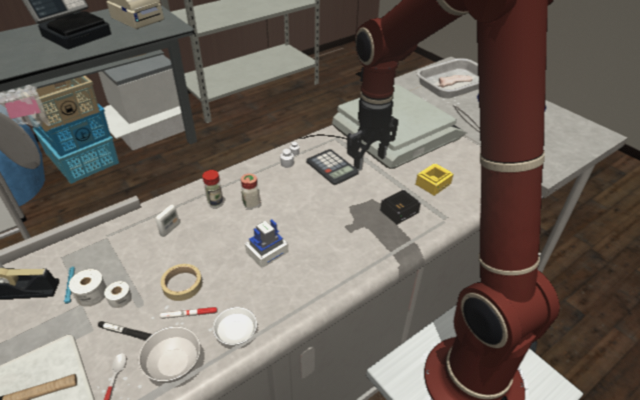

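```bash
python3 -c "
from station import arm,ticket
print(ticket.finish_job(),arm.read_time())"
```

```text
the job is handed in; nothing more can be done
the job is handed in; nothing more can be done
```

The battery pack is out of the black charger and latched in the white dock, and I handed the job in at about 30.5 s. I pinched both tabs at the 20 N grip setting, the gripper's lowest. I then lifted the pack straight out, lowered it into the dock by feel, and pressed it to the hard bottom with about 9 N. I let the tabs go in steps while holding 7.6–9.5 N on their ledges.

**Latching:** when I eased off, the push fell to zero after about 2.5–3 mm of rise. An unlatched pack would still have been pushing up with at least 3 N there. With the arm clear, the pack's top in both pictures fits the latched height (collar rim R ≈ 53 mm), to within the roughly 2 mm calibration. I judge the latch mainly by the force.

**Handling:** the highest wrist force I read at the holders was about 9.5 N, well under the 22 N limit. In the last scene picture the charger is empty and the calculator, jar, tape and the rest are where they were.

**Checks that disagreed or fell short:**
- The two cameras differed by about 0.5 px (1–1.5 mm), and one-camera fits of yaw and height were unreliable, so I used the two-view fits and touch.
- On entering the dock the pack touched the well on one y side with 1–2.5 N, and I shifted it 0.5 mm.
- The squeeze on each tab was not measured; I only know the grip setting.

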